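# Set up the work lamp at the vice

### The arm

A 6-joint arm with a two-finger parallel gripper is mounted at the origin on the work surface; the furniture and walls round the work are solid. World frame = base frame: x ahead of the robot, y to its left, z up, the work surface at z = 0. Lengths are in mm, angles in degrees, forces in N, time in s.
With the tool pointing down it reaches from about 350 to 850 mm from the base axis. Payload 8.1 kg.
Tool frame: the origin (TCP) lies midway between the tips of the shut fingers; the grasp point (between the pads) lies 19 mm behind it; z points along the fingers, y is the line along which they close (so a half turn about z gives the same grasp; the last joint's range is limited). The gripper opens to 85 mm and grips with 20 to 120 N. Pads are 22 mm wide; open, the fingers measure 114 mm over their backs; the gripper's body (76 mm by 85 mm) begins 54 mm behind the grasp point. The pads swing forward as they close: fully open they stand 13 mm farther back than shut.
Start: joints at [59.794, 7.471, 85.268, -0, 87.261, -4.893], TCP at [256.52, 542.404, 231.292] pointing down, gripper open.
Joint ranges: [-169.43, 169.43], [-51.17, 129.36], [1.28, 143.12], [-76.62, 256.62], [0, 156.53], [-152.29, 152.29]. Speed limits (degrees/s): [136.94, 136.94, 159.86, 180, 180, 180].

### API

Orientations are given as [roll, pitch, yaw] about the fixed x, y, z axes, in that order (R = Rz(yaw) Ry(pitch) Rx(roll)).
In Python, from bench import r gives the robot as it stands.
- The arm moves only by the tool apply_moves, never from a script. Its arguments are lists of equal length, an entry for each row: "angular": the turn, a rotation vector about the world's x, y, z in units of 8 degrees (1.0 is 8 degrees), a list of three; "travel": the shift along the world's x, y, z in units of 40 mm (1.0 is 40 mm), a list of three; "jaw": the opening, from 0 (shut) to 1 (fully open). A call has 1 to 20 rows; each row shifts and turns the commanded pose from where the row before left it; what a row does not reach is not made up. A row lasts 1/8 s, in which the tool goes at most 62.5 mm and 10.7 degrees, less where a joint would pass 70% of its speed; a pose out of reach is approached as far as the arm can. A call is refused whole if a number of a shift passes 1 or a number of a turn 1, either way. A call with a gripper value outside its range is refused whole. The fingers move at their own pace and stop on an object; "force" is the grip in N (left out, the last holds). Time passes only in rows, so rows that do not move let the fingers close. It gives the time, the measured TCP pose, the force, the opening and the grip force at its end, in the units of the state.
- r.sense(): the state, without advancing time (a new reading comes with each control period).
- r.snapshot(name): name is "scene" or "top"; returns a dict with "color" (384x512x3 uint8, red, green, blue), "fx", "fy", "cx", "cy" (pixels), "distortion" ([k1, k2, p1, p2, k3] as OpenCV has them; the pictures are not rectified), "R" (3x3) and "t" (3): a world point X has camera coordinates R X + t. Camera axes: x right, y down, z forward; pixel columns grow to the right and rows downward; lengths in mm; the calibration is good to about 2 mm. A picture is of the moment at which its call begins. There is no depth.
- r.hand_in(): hands the job in; it is judged then, once.
The state is a dict: "time": time; "joint_pos": joint angles; "qd": joint speeds; "joint_efforts": joint torques, N m; "tool_pos": TCP position; "tcp_rot": TCP orientation; "ft_force": force on the tool from outside, world axes, zero at the start; "wrist_torque": the same for the moment, N m; "finger_gap": finger opening in mm; "grip_force": force on a finger pad.
Only numpy, scipy, OpenCV 4.12 (cv2) and the standard library are available. Lean on these libraries where they do the work, as an engineer would, in place of code of your own. Each camera call takes 0.05 s, during which the arm holds its last target. There are 200 camera calls.

### The job

Clear the oak offcut off the round rubber pad onto the bare bench top, fold the kickstand of the flat work lamp fully out, and stand the lamp entirely on the pad, on its bottom edge and leaning back on its kickstand, with its light facing the vice. Leave the thinner can, the screw carton and the tape measure where they are.

Things in the scene. Friction and masses are not known exactly. Their poses are not given: they have to be found in the camera images.
- lamp_knobs (a point): Midway between two round rubber knobs (balls, 10 mm radius) on the sides of the lamp's narrow neck, 56 mm apart over their ends: pinch them along the lamp's y. 144.5 mm from the bottom edge, 20.5 mm from the neck's end, 16 mm above the light side. Held lightly (about 10 N) by a tool pointing down, the lamp turns in the grip and hangs, neck up. Axes as lamp.
- kickstand (a joint): Angle of the kickstand, a U of 8 mm steel bar on the lamp's back: 0 folded flat, 0.75 rad fully out at its stop. Hinge along the lamp's y, 34 mm from the knobs' line towards the bottom edge, 31 mm above the light side. 100 mm long; folded, it points to the bottom edge. Opening lifts the foot off the back. Stiff (0.04 N m, 0.5 N at the foot), stays where left.
- foot_mid (a point): Centre of the kickstand's foot, a rubber-covered cross bar along the lamp's y, 54 mm long and 12 mm in diameter, 100 mm from the hinge. Folded, it is 31 mm above the light side, over the thin chin, with 11 mm of free air under it; it can be pinched over its ends from above.
- foot_left (a point): The foot's end on the lamp's +y side (on the bar's axis).
- foot_right (a point): The foot's end on the lamp's -y side.
- base_left (a point): The lamp's bottom edge: corner of bottom and back on its +y side, 14 mm above the light side.
- base_right (a point): The same corner on the -y side.
- lamp: Flat grey work lamp, 0.25 kg, starts lying on its light. Axes: x bottom edge to neck (165 mm), y across (housing 84, neck 36 mm), z out of the back; light shines along -z. 24 mm thick, the chin (last 32 mm at the bottom edge) 14 mm. Origin on the light side, 82.5 mm from the bottom edge. Standing, it leans back about 20 degrees: x up, z backward and 20 degrees down.
- pad: The round black rubber pad as a body, fixed to the bench: 180 mm in diameter, 4 mm thick; origin at the centre of its underside.
- pad_mid (a point): Centre of the pad's top face, 4 mm above the bench.
- offcut_mid (a point): Centre of the oak offcut, a loose plain block 45 (x) by 120 (y) by 22 mm high (z), 90 g; starts lying on the pad. Free bench to put it down on lies beyond the pad and lamp, left of the thinner can: nothing else lies there, and the bench top ends at x = 0.68 and y = 0.29.
- offcut: The same oak offcut; this point is the centre of its underside.
- vice_mid (a point): Middle of the fixed blue bench vice at the right of the bench, 80 mm above the bench top. The vice is 150 mm wide along x; its body reaches 130 mm from this point towards +y, 115 mm high there, and its jaws, at this point and beyond, are 155 mm high.
- thinner_can_mid (a point): Centre of the thinner can: white metal can with a red cap, 39 (x) by 61 (y) by 174 mm (z), upright, loose; leave alone.
- screw_box_mid (a point): Centre of the screw carton, 52 (x) by 82 (y) by 40 mm (z), loose; leave alone.
- tape_measure_mid (a point): Centre of the yellow tape measure, 40 (x) by 74 (y) by 66 mm (z), standing on edge, loose; leave alone.

How it is judged:
By the outcome, as a careful person would: the job done as asked, in the order asked, and still so for the second after the job is handed in, with the robot touching nothing.
It also fails if it takes over 72 s, if anything falls off the work surface, if the arm or the gripper's body presses on something with over 40 N, if the wrist force passes 120 N, or if a joint passes its speed limit or range.

## Working session

There is one attempt and no reset: what is moved stays moved. The work goes in short steps, Python scripts to look and compute and a tool call to move; the robot and the scene stay as the last step left them, time stands still between calls to the robot, and variables do not carry over. Pictures are saved under pics/ and viewed, at most 10 in all, crops included, and the job is handed in when it is done.

Besides the shell and the picture viewer there is one more tool, called as name(argument=value, ...) on one line, values as JSON. apply_moves: Moves the arm, as the interface text tells. Its arguments: {"type":"object","properties":{"angular":{"type":"array"},"travel":{"type":"array"},"jaw":{"type":"array"},"force":{"type":"number"}},"required":["angular","travel","jaw"]}

```bash
mkdir -p pics; ls; python3 - <<'E'
from bench import r
import cv2,numpy as np
for n in("scene","top"):
    s=r.snapshot(n); np.savez(f"pics/{n}0.npz",**s)
    cv2.imwrite(f"pics/{n}0.png",cv2.resize(s["color"][:,:,::-1],(800,600)))
    R=np.array(s["R"]);print(n,s["fx"],s["fy"],s["cx"],s["cy"],s["distortion"],(-R.T@np.array(s["t"])).round(),R.round(3).tolist())
print(r.sense())
E
```

```text
pics
scene 348.76952985508916 348.76952985508916 260.9055320665128 190.97101843291637 [-0.09257052  0.          0.          0.          0.        ] [ -47. -801.  702.] [[0.773, -0.634, -0.001], [-0.369, -0.449, -0.814], [0.516, 0.63, -0.581]]
top 482.9131219889875 482.9131219889875 258.1226082989537 192.5247521988515 [0.07197175 0.         0.         0.         0.        ] [ 214. -129. 1449.] [[-0.04, -0.999, -0.005], [-0.977, 0.04, -0.209], [0.209, -0.004, -0.978]]
{'time': 0.1, 'joint_pos': array([ 5.97943104e+01,  7.51148819e+00,  8.53231422e+01,  1.88497320e-05,
        8.72612539e+01, -4.89202506e+00]), 'qd': array([ 1.25647030e-04, -6.65764706e-02, -2.04563118e-01,  4.63138166e-02,
       -3.93536892e-02, -2.31733341e-02]), 'joint_efforts': array([ 8.80871830e-04, -5.70956826e+01, -5.01940334e+01, -3.11287922e-04,
        8.38223496e-03,  8.34101206e-05]), 'tool_pos': array([256.26503268, 541.9749593 , 230.34097258]), 'tcp_rot': array([-1.79904467e+02, -8.19560047e-03,  1.54686328e+02]), 'ft_force': array([-0.02516042,  0.58090534, -0.50683599]), 'wrist_torque': array([ 0.03935434, -0.03891388,  0.00186562]), 'grip_force': 0.0, 'finger_gap': 85.21685794728371}
```

View pics/scene0.png

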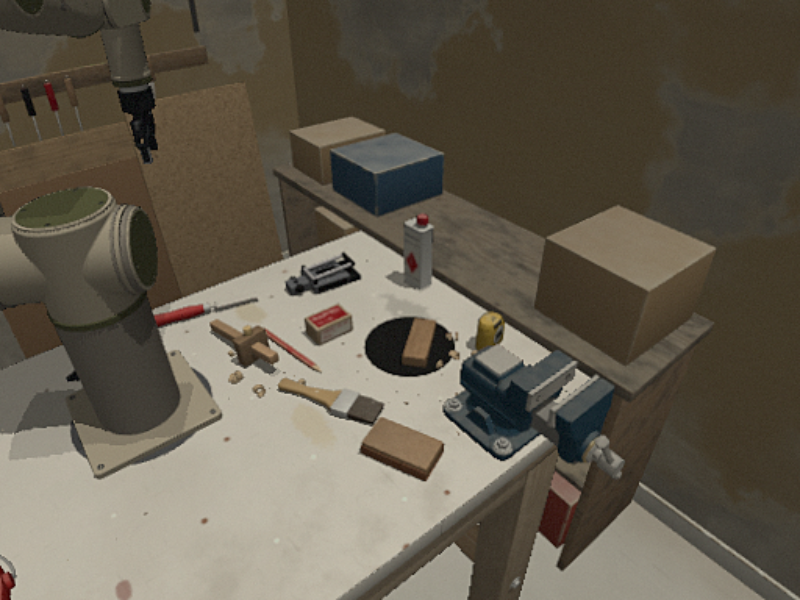

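View pics/top0.png

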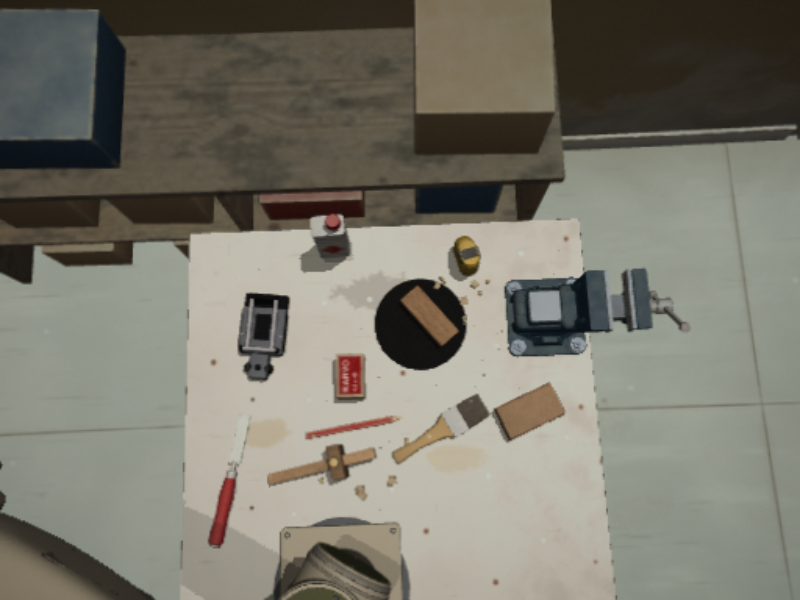

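The scene view shows the tool at the upper left. In the top view (800 px), the lamp is at about (264,335) with its neck towards the robot. The pad is at (420,323) with the offcut at (430,316), the carton at (349,377), the can at (330,235), the tape at (467,255) and the vice at (550,310) to the right (-y).

```bash
cat > h.py <<'E'
import numpy as np,cv2
def load(f): return dict(np.load(f))
def cal(s): return np.array([[s["fx"],0,s["cx"]],[0,s["fy"],s["cy"]],[0,0,1]],float),np.array(s["distortion"],float),np.array(s["R"]),np.array(s["t"])
def ray(s,uv,z):
    K,d,R,t=cal(s); p=cv2.undistortPoints(np.array(uv,float).reshape(-1,1,2),K,d)[:,0]
    D=np.c_[p,np.ones(len(p))]@R; C=-R.T@t
    return C+D*((z-C[2])/D[:,2])[:,None]
def proj(s,X):
    K,d,R,t=cal(s); return cv2.projectPoints(np.array(X,float).reshape(-1,3),cv2.Rodrigues(R)[0],t,K,d)[0][:,0]
E
python3 - <<'E'
from h import *
s=load("pics/top0.npz");im=s["color"][:,:,::-1]
x0,y0,x1,y1=145,135,310,260
cv2.imwrite("pics/crop0.png",cv2.resize(im[y0:y1,x0:x1],None,fx=4.8,fy=4.8,interpolation=cv2.INTER_CUBIC))
hsv=cv2.cvtColor(im,cv2.COLOR_BGR2HSV)
def big(m,box):
    k=np.zeros_like(m);x0,y0,x1,y1=box;k[y0:y1,x0:x1]=m[y0:y1,x0:x1]
    c=max(cv2.findContours(k,0,1)[0],key=cv2.contourArea);return c
g=im.max(2)
pad=big((g<60).astype(np.uint8),(232,170,305,240))
e=ray(s,cv2.convexHull(pad)[:,0],4);print("pad",cv2.minEnclosingCircle(e[:,:2].astype(np.float32)))
oc=big(((hsv[:,:,1]>60)&(g>60)).astype(np.uint8),(250,178,300,226))
print("offcut",cv2.minAreaRect(ray(s,oc[:,0],26)[:,:2].astype(np.float32)))
lm=big((g<120).astype(np.uint8),(148,183,188,246))
p=ray(s,lm[:,0],24);print("lamp",cv2.minAreaRect(p[:,:2].astype(np.float32)),p.min(0),p.max(0))
bx=big(((hsv[:,:,1]>150)).astype(np.uint8),(205,220,240,262))
print("box",cv2.minAreaRect(ray(s,bx[:,0],40)[:,:2].astype(np.float32)))
E
```

```text
pad ((476.3707580566406, -164.86151123046875), 89.19731140136719)
offcut ((488.03472900390625, -182.01100158691406), (120.8844223022461, 45.65122985839844), 39.06000518798828)
lamp ((459.2642822265625, 138.63143920898438), (90.77752685546875, 169.4894561767578), 83.3655014038086) [374.12110459  89.12594035  24.        ] [547.13346019 184.65547066  24.        ]
box ((378.5536804199219, -27.28887367248535), (38.14198684692383, 67.6036148071289), 88.44757080078125)
```

View pics/crop0.png

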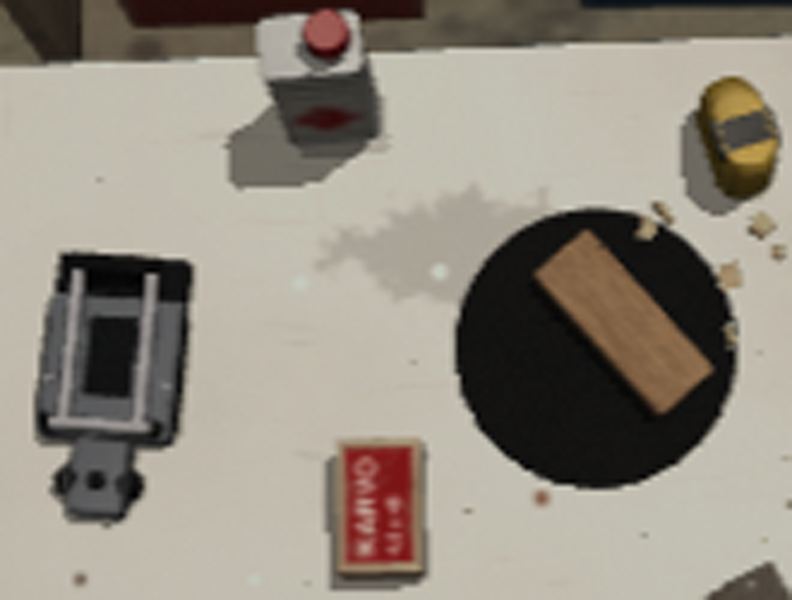

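The crop confirms the lamp's neck points to the lower left with knobs at crop (62,487) and (134,487). The kickstand foot is over the chin at about (115,268), and the offcut lies diagonally on the pad.

```bash
python3 - <<'E'
from h import *
s=load("pics/top0.npz")
def c(u,v,z): return ray(s,[(145+u/4.8,135+v/4.8)],z)[0].round(1)
print("knobs",c(62,487,16),c(134,487,16))
print("neck end",c(93,520,16),"bottom corners",c(62,255,14),c(190,264,14))
print("bars top ends",c(78,272,35),c(152,276,35),"hinge ends",c(52,423,31),c(160,428,31))
print("can top",c(255,20,174),c(362,18,174),c(368,70,174),c(265,80,174))
print("tape",c(740,135,60))
t=lambda u,v,z: ray(s,[(u*.64,v*.64)],z)[0].round(1)
print("vice jaw/ body",t(597,300,155),t(515,300,115),t(545,305,115), t(586,272,155),t(609,330,155))
E
```

```text
knobs [398.6 168.5  16. ] [396.7 124.2  16. ]
neck end [377.3 149.4  16. ] bottom corners [546.2 169.6  14. ] [537.1  88.9  14. ]
bars top ends [530.1 155.2  35. ] [525.7 109.4  35. ] hinge ends [436.4 171.7  31. ] [430.5 105.5  31. ]
can top [643.3  25.9 174. ] [642.  -35.5 174. ] [610.7 -38.2 174. ] [607.1  20.8 174. ]
tape [ 594.6 -259.6   60. ]
vice jaw/ body [ 477.5 -471.2  155. ] [ 491.7 -335.2  115. ] [ 480.3 -388.2  115. ] [ 528.5 -456.7  155. ] [ 423.8 -486.7  155. ]
```

apply_moves(angular=[[0,0,-1],[0,0,-1],[0,0,-1],[0,0,-1],[0,0,-1],[0,0,-1],[0,0,-1],[0,0,-1],[0,0,-1],[0,0,-1],[0,0,-1],[0,0,-1],[0,0,-1],[0,0,-1],[0,0,-0.45],[0,0,0],[0,0,0],[0,0,0],[0,0,0],[0,0,0]], travel=[[0.3,-1,0],[0.3,-1,0],[0.3,-1,0],[0.3,-1,0],[0.3,-1,0],[0.3,-1,0],[0.3,-1,0],[0.3,-1,0],[0.3,-1,0],[0.3,-1,0],[0.3,-1,0],[0.3,-1,0],[0.3,-1,0],[0.3,-1,0],[0.3,-1,0],[0.3,-1,0],[0.3,-1,0],[0.3,-1,0],[0.3,-0.1,-0.5],[0.1,0,-1]], jaw=[1,1,1,1,1,1,1,1,1,1,1,1,1,1,1,1,1,1,1,1], force=40)

```text
time: 2.6
tool_pos: [490.0, -183.1, 172.0]
tcp_rot: [179.8, -0.1, 39.0]
ft_force: [0.6, 0.5, -0.6]
finger_gap: 85.6
grip_force: 0.0
```

apply_moves(angular=[[0,0,0],[0,0,0],[0,0,0],[0,0,0],[0,0,0],[0,0,0],[0,0,0],[0,0,0],[0,0,0],[0,0,0],[0,0,0]], travel=[[-0.05,0.03,-1],[0,0,-1],[0,0,-1],[0,0,-0.8],[0,0,-0.37],[0,0,0],[0,0,0],[0,0,0],[0,0,0],[0,0,0],[0,0,1]], jaw=[1,1,1,1,1,1,0.3,0.3,0.3,0.3,0.3], force=40)

```text
time: 3.98
tool_pos: [484.0, -179.2, 42.4]
tcp_rot: [-179.7, 0.1, 39.1]
ft_force: [-0.4, -0.1, -0.1]
finger_gap: 44.1
grip_force: 41.4
```

apply_moves(angular=[[0,0,0],[0,0,0],[0,0,0.6],[0,0,0.6],[0,0,0.6],[0,0,0.6],[0,0,0.6],[0,0,0.6],[0,0,0.6],[0,0,0.6],[0,0,0.8],[0,0,0.8],[0,0,0],[0,0,0],[0,0,0],[0,0,0]], travel=[[0,0,1],[0,0.3,1],[0,0.8,0],[0,0.9,0],[0,0.9,0],[0,0.9,0],[0,0.9,0],[0,0.9,0],[0,0.9,0],[0.5,0.9,0],[0.8,0.8,0],[0.8,0.5,0],[0.8,0.03,-0.3],[0.37,0,-1],[0,0,-1],[0,0,0]], jaw=[0.3,0.3,0.3,0.3,0.3,0.3,0.3,0.3,0.3,0.3,0.3,0.3,0.3,0.3,0.3,0.3])

```text
time: 5.98
tool_pos: [613.7, 168.1, 28.3]
tcp_rot: [-179.5, 0.1, 90.3]
ft_force: [-0.9, -1.3, -1.1]
finger_gap: 43.9
grip_force: 41.4
```

apply_moves(angular=[[0,0,0],[0,0,0],[0,0,0],[0,0,0],[0,0,0],[0,0,0],[0,0,0],[0,0,0],[0,0,-1],[0,0,-1],[0,0,-1],[0,0,-1],[0,0,-1],[0,0,-1],[0,0,-1],[0,0,-1],[0,0,-1],[0,0,-1],[0,0,-1],[0,0,-1]], travel=[[0,0,-0.4],[0,0,-0.25],[0,0,0],[0,0,0],[0,0,0],[0,0,0],[0,0,1],[0,0,1],[-0.3,-0.1,0.5],[-0.5,-0.25,0],[-0.5,-0.25,0],[-0.5,-0.25,0],[-0.27,-0.1,0],[0,0,0],[0,0,0],[0,0,0],[0,0,0],[0,0,0],[0,0,0],[0,0,0]], jaw=[0.3,0.3,0.3,1,1,1,1,1,1,1,1,1,1,1,1,1,1,1,1,1])

```text
time: 8.48
tool_pos: [534.6, 130.8, 106.8]
tcp_rot: [-180.0, -0.0, -6.0]
ft_force: [0.2, 0.4, -0.7]
finger_gap: 85.1
grip_force: 0.0
```

```bash
python3 - <<'E'
from bench import r
from h import *
for n in("scene","top"):
    s=r.snapshot(n); np.savez(f"pics/{n}1.npz",**s)
t=load("pics/top1.npz")["color"][110:270,140:310,::-1];u=load("pics/scene1.npz")["color"][120:280,160:330,::-1]
cv2.imwrite("pics/c1.png",cv2.resize(np.hstack([t,u]),(799,376),interpolation=cv2.INTER_CUBIC))
print(r.sense()["tool_pos"],r.sense()["tcp_rot"])
E
```

```text
[534.65247075 130.81599984 106.78874944] [-1.79992988e+02 -2.67371344e-02 -5.81601089e+00]
```

View pics/c1.png

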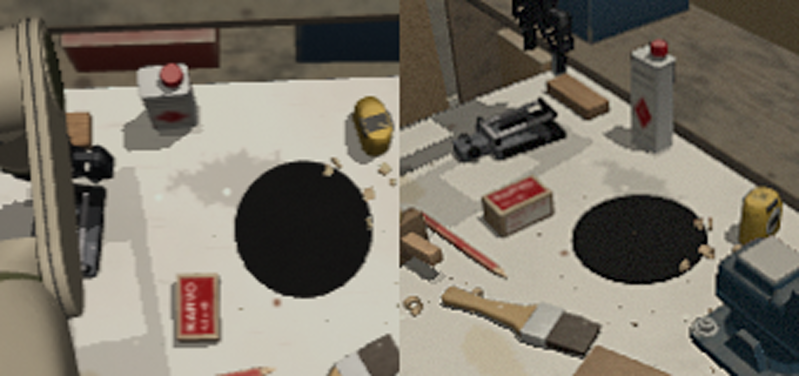

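The left half (top) shows the pad clear, with the offcut at about (78,128) partly hidden by the arm. The right half (scene) shows the offcut flat at (577,97) beyond the lamp and the foot at (548,107).

apply_moves(angular=[[0,0,-0.12],[0,0,0],[0,0,0],[0,0,0],[0,0,0],[0,0,0],[0,0,0],[0,0,0],[0,0,0]], travel=[[-0.08,0,-0.8],[0,0,-0.8],[0,0,-0.5],[0,0,-0.22],[0,0,0],[0,0,0],[0,0,0],[0,0,0],[0,0,0]], jaw=[1,1,1,1,1,0.4,0.4,0.4,0.4], force=20)

```text
time: 9.7
tool_pos: [532.2, 131.0, 14.4]
tcp_rot: [-180.0, -0.1, -6.7]
ft_force: [1.9, 0.7, 0.7]
finger_gap: 53.5
grip_force: 24.9
```

apply_moves(angular=[[0,0,0],[0,0,0],[0,0,0],[0,0,0],[0,0,0],[0,0,0],[0,0,0],[0,0,0]], travel=[[-0.02,0,0.32],[-0.06,0.01,0.32],[-0.1,0.01,0.31],[-0.14,0.02,0.29],[-0.18,0.02,0.27],[-0.2,0.02,0.23],[0,0,0],[0,0,0]], jaw=[0.4,0.4,0.4,0.4,0.4,0.4,0.4,0.4])

```text
time: 10.7
tool_pos: [503.1, 134.0, 83.0]
tcp_rot: [180.0, 0.0, -6.7]
ft_force: [0.3, 0.0, -2.3]
finger_gap: 53.5
grip_force: 24.5
```

```bash
python3 - <<'E'
from bench import r
from h import *
s=r.snapshot("scene"); np.savez("pics/scene2.npz",**s)
cv2.imwrite("pics/c2.png",cv2.resize(s["color"][140:220,165:275,::-1],None,fx=6,fy=6,interpolation=cv2.INTER_CUBIC))
E
```

```text
(no output)
```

View pics/c2.png

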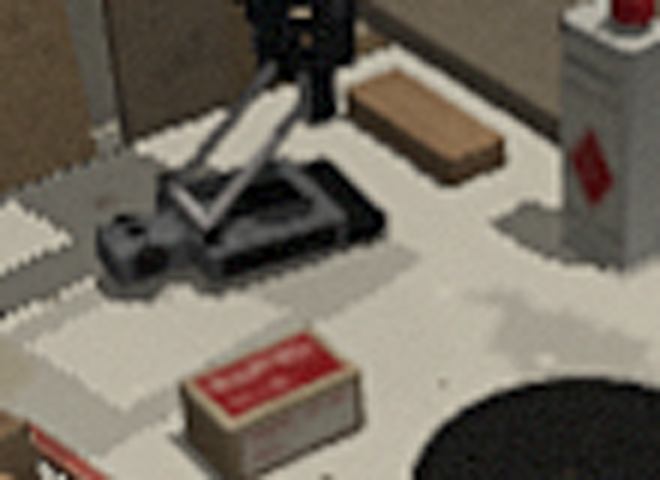

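The picture shows the stand open, with its bars running from the hinge at (205,205) up to the gripper at (300,80). The lamp is flat and undisturbed, and the offcut is flat on the bench at (430,120). Next I release and go to the knobs.

apply_moves(angular=[[0,0,0],[0,0,0],[0,0,0],[0,0,0],[0,0,0],[0,0,0],[0,0,0],[0,0,0],[0,0,0],[0,0,0],[0,0,0],[0,0,0]], travel=[[0,0,0],[0,0,0],[0,0,0],[0,0,0.5],[0,0,1],[-0.65,0.08,0],[-0.65,0.08,0],[-0.65,0.08,0],[-0.68,0.08,0],[0,0,-1],[0,0,-0.5],[0,0,0]], jaw=[1,1,1,1,1,1,1,1,1,1,1,1])

```text
time: 12.25
tool_pos: [396.6, 146.5, 81.8]
tcp_rot: [179.9, 0.2, -6.7]
ft_force: [0.3, -0.2, 0.5]
finger_gap: 85.2
grip_force: 0.0
```

```bash
python3 - <<'E'
from bench import r
from h import *
s=r.snapshot("scene"); np.savez("pics/scene3.npz",**s)
cv2.imwrite("pics/c3.png",cv2.resize(s["color"][140:220,165:275,::-1],None,fx=6,fy=6,interpolation=cv2.INTER_CUBIC))
E
```

```text
(no output)
```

View pics/c3.png

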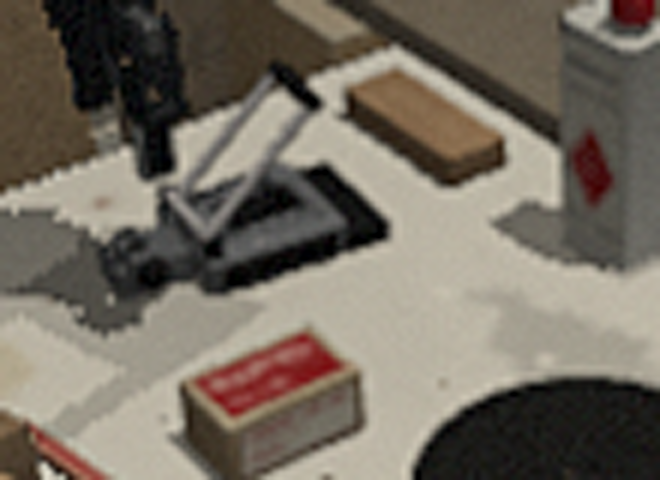

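The stand stays open, with its foot at crop about (296,86), and the lamp hasn't moved. The knobs are at about (115,260), just under the open gripper.

```bash
python3 - <<'E'
from h import *
s=load("pics/scene3.npz")
for th in(.65,.7,.75,.8):
    x,z=28-100*np.cos(th)+82.5,31+100*np.sin(th)
    print(th,((proj(s,[[541.6-.9926*x,129.2+.122*x,z]])-[165,140])*6).round(1))
E
```

```text
0.65 [[303.4  88.8]]
0.7 [[298.2  84.5]]
0.75 [[292.6  80.4]]
0.8 [[286.7  76.7]]
```

apply_moves(angular=[[0,0,0],[0,0,0],[0,0,0],[0,0,0],[0,0,0],[0,0,0],[0,0,0],[0,0,0]], travel=[[0.03,0,-0.8],[0,0,-0.8],[0,0,-0.35],[0,0,-0.13],[0,0,0],[0,0,0],[0,0,0],[0,0,0]], jaw=[1,1,1,1,0.5,0.5,0.5,0.5], force=20)

```text
time: 13.3
tool_pos: [400.5, 147.0, 1.6]
tcp_rot: [-180.0, -0.1, -6.7]
ft_force: [-1.8, -1.2, 5.3]
finger_gap: 54.1
grip_force: 20.1
```

apply_moves(angular=[[0,0,0],[0,0,0],[0,0,0],[0,0,0],[0,0,0],[0,0,0],[0,0,0],[0,0,0],[0,0,0],[0,0,0],[0,0,0],[0,0,0]], travel=[[0,0,0.3],[0,0,0.4],[0,0,0.4],[0,0,0.5],[0,0,0.5],[0,0,0.5],[0,0,0.5],[0,0,0.5],[0,0,0.5],[0,0,0.5],[0,0,0],[0,0,0]], jaw=[0.5,0.5,0.5,0.5,0.5,0.5,0.5,0.5,0.5,0.5,0.5,0.5], force=20)

```text
time: 14.8
tool_pos: [398.9, 146.7, 183.6]
tcp_rot: [180.0, 0.0, -6.7]
ft_force: [-0.3, 0.2, -2.7]
finger_gap: 53.9
grip_force: 21.7
```

```bash
python3 - <<'E'
from bench import r
from h import *
s=r.snapshot("scene"); np.savez("pics/scene4.npz",**s)
cv2.imwrite("pics/c4.png",cv2.resize(s["color"][90:220,150:280,::-1],None,fx=4.5,fy=4.5,interpolation=cv2.INTER_CUBIC))
E
```

```text
(no output)
```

View pics/c4.png

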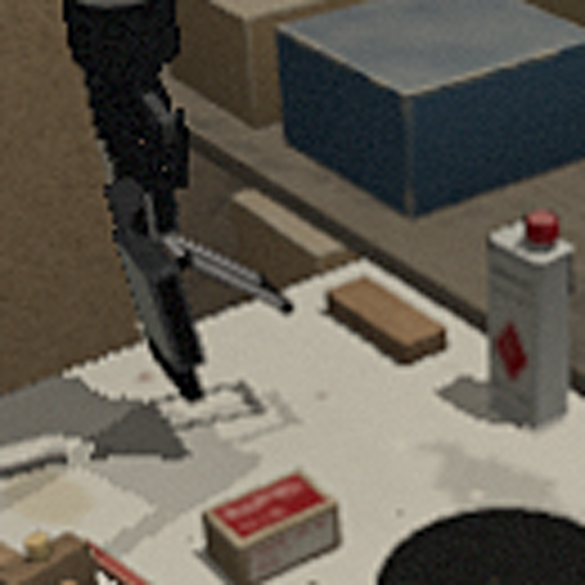

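```bash
python3 - <<'E'
from h import *
s=load("pics/scene4.npz");k=np.array([398.9,146.7,198]);n=np.array([.993,-.12,0]);up=np.array([0,0,1])
for a in(-10,0,10,20,30):   # lean: neck toward back(z side,+x) positive
    A=np.radians(a);X=np.sin(A)*n+np.cos(A)*up;Z=np.cos(A)*n-np.sin(A)*up
    f=lambda x,z:((proj(s,[k+X*(x-62)+Z*(z-16)])-[150,90])*4.5).round(0).tolist()
    print(a,"knob",f(62,16),"bot",f(-82.5,7),"hinge",f(28,31),"foot",f(-45.2,99.2))
E
```

```text
-10 knob [[143.0, 205.0]] bot [[187.0, 367.0]] hinge [[175.0, 236.0]] foot [[279.0, 279.0]]
0 knob [[143.0, 205.0]] bot [[156.0, 378.0]] hinge [[168.0, 241.0]] foot [[261.0, 303.0]]
10 knob [[143.0, 205.0]] bot [[125.0, 383.0]] hinge [[161.0, 246.0]] foot [[239.0, 324.0]]
20 knob [[143.0, 205.0]] bot [[94.0, 383.0]] hinge [[153.0, 250.0]] foot [[215.0, 342.0]]
30 knob [[143.0, 205.0]] bot [[63.0, 379.0]] hinge [[144.0, 252.0]] foot [[188.0, 356.0]]
```

The picture shows the lamp hanging neck up, with its bottom at crop about (185,385) and its foot at (288,303). It leans roughly 7° forward. Now I carry it over the pad, turning it +97°.

apply_moves(angular=[[0,0,0],[0,0,0],[0,0,0.4],[0,0,0.8],[0,0,0.9],[0,0,1],[0,0,1],[0,0,1],[0,0,1],[0,0,1],[0,0,1],[0,0,1],[0,0,1],[0,0,1],[0,0,0.7],[0,0,0.3],[0,0,0],[0,0,0],[0,0,0]], travel=[[0,0,0.5],[0,0,0.5],[0.08,-0.3,0],[0.12,-0.5,0],[0.14,-0.7,0],[0.16,-0.8,0],[0.16,-0.8,0],[0.16,-0.8,0],[0.16,-0.8,0],[0.16,-0.8,0],[0.16,-0.8,0],[0.16,-0.8,0],[0.16,-0.7,0],[0.14,-0.6,0],[0.1,-0.4,0],[0.07,-0.2,0],[0,0,0],[0,0,0],[0,0,0]], jaw=[0.5,0.5,0.5,0.5,0.5,0.5,0.5,0.5,0.5,0.5,0.5,0.5,0.5,0.5,0.5,0.5,0.5,0.5,0.5])

```text
time: 17.23
tool_pos: [476.4, -212.7, 223.8]
tcp_rot: [-180.0, -0.0, 90.1]
ft_force: [-0.4, 0.2, -3.2]
finger_gap: 53.9
grip_force: 22.2
```

```bash
python3 - <<'E'
from bench import r
from h import *
s=r.snapshot("scene"); np.savez("pics/scene5.npz",**s)
cv2.imwrite("pics/c5.png",cv2.resize(s["color"][110:250,210:350,::-1],None,fx=4.2,fy=4.2,interpolation=cv2.INTER_CUBIC))
T=r.sense()["tool_pos"];print(T,r.sense()["tcp_rot"])
n=np.array([0,1.,0]);up=np.array([0,0,1.])
for dz in(11,14.4):
  k=T+[0,0,dz]
  for a in(-10,-5,0,5):
    A=np.radians(a);X=np.sin(A)*n+np.cos(A)*up;Z=np.cos(A)*n-np.sin(A)*up
    Y=np.array([1.,0,0])
    f=lambda x,z,y=0:((proj(s,[k+X*(x-62)+Z*(z-16)+Y*y])-[210,110])*4.2).round(0).tolist()[0]
    print(dz,a,"bot l",f(-82.5,0,-42),f(-82.5,0,42),"foot",f(-45.2,99.2,-27),f(-45.2,99.2,27))
E
```

```text
[ 476.4724693  -212.75062011  224.031036  ] [-1.79996366e+02 -6.00049446e-03  9.01349080e+01]
11 -10 bot l [205.0, 419.0] [298.0, 371.0] foot [138.0, 285.0] [199.0, 259.0]
11 -5 bot l [217.0, 428.0] [310.0, 380.0] foot [146.0, 301.0] [206.0, 274.0]
11 0 bot l [229.0, 436.0] [323.0, 387.0] foot [154.0, 315.0] [214.0, 288.0]
11 5 bot l [241.0, 443.0] [335.0, 394.0] foot [163.0, 330.0] [223.0, 302.0]
14.4 -10 bot l [205.0, 415.0] [298.0, 367.0] foot [138.0, 281.0] [199.0, 255.0]
14.4 -5 bot l [217.0, 424.0] [310.0, 376.0] foot [146.0, 297.0] [206.0, 270.0]
14.4 0 bot l [229.0, 432.0] [323.0, 383.0] foot [154.0, 311.0] [214.0, 284.0]
14.4 5 bot l [241.0, 439.0] [335.0, 390.0] foot [163.0, 326.0] [223.0, 298.0]
```

View pics/c5.png

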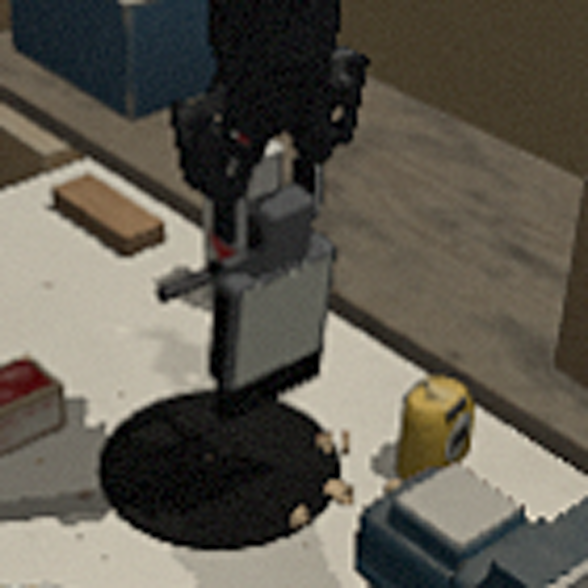

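The lamp hangs over the pad with its light facing the vice. Its bottom corners are at crop (226,420) and (320,378) and its foot at (165,292), so it leans only a few degrees forward. Lower to contact.

apply_moves(angular=[[0,0,0],[0,0,0],[0,0,0],[0,0,0],[0,0,0],[0,0,0],[0,0,0]], travel=[[0,0,-0.6],[0,0,-0.6],[0,0,-0.5],[0,0,-0.3],[0,0,-0.1],[0,0,-0.07],[0,0,0]], jaw=[0.5,0.5,0.5,0.5,0.5,0.5,0.5])

```text
time: 18.15
tool_pos: [476.9, -213.4, 137.9]
tcp_rot: [180.0, 0.0, 90.1]
ft_force: [0.3, 0.4, -2.5]
finger_gap: 54.1
grip_force: 22.2
```

apply_moves(angular=[[0,0,0],[0,0,0],[0,0,0]], travel=[[0,0,-0.05],[0,0,-0.05],[0,0,0]], jaw=[0.5,0.5,0.5])

```text
time: 18.52
tool_pos: [478.6, -214.4, 136.1]
tcp_rot: [179.7, 0.2, 90.1]
ft_force: [1.5, -0.4, 7.8]
finger_gap: 53.8
grip_force: 23.1
```

apply_moves(angular=[[0,0,0],[0,0,0],[0,0,0],[0,0,0],[0,0,0],[0,0,0],[0,0,0],[0,0,0],[0,0,0]], travel=[[-0.03,0.2,0],[0,0.2,0],[0,0.2,-0.01],[0,0.2,-0.02],[0,0.2,-0.03],[0,0.2,-0.04],[0,0.2,-0.05],[0,0.1,-0.04],[0,0,0]], jaw=[0.5,0.5,0.5,0.5,0.5,0.5,0.5,0.5,0.5])

```text
time: 19.65
tool_pos: [477.6, -153.3, 128.2]
tcp_rot: [179.7, 0.1, 90.2]
ft_force: [1.8, 1.8, 6.8]
finger_gap: 54.2
grip_force: 21.9
```

```bash
python3 - <<'E'
from bench import r
from h import *
s=r.snapshot("scene"); np.savez("pics/scene6.npz",**s)
cv2.imwrite("pics/c6.png",cv2.resize(s["color"][130:250,220:340,::-1],None,fx=5,fy=5,interpolation=cv2.INTER_CUBIC))
E
```

```text
(no output)
```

View pics/c6.png

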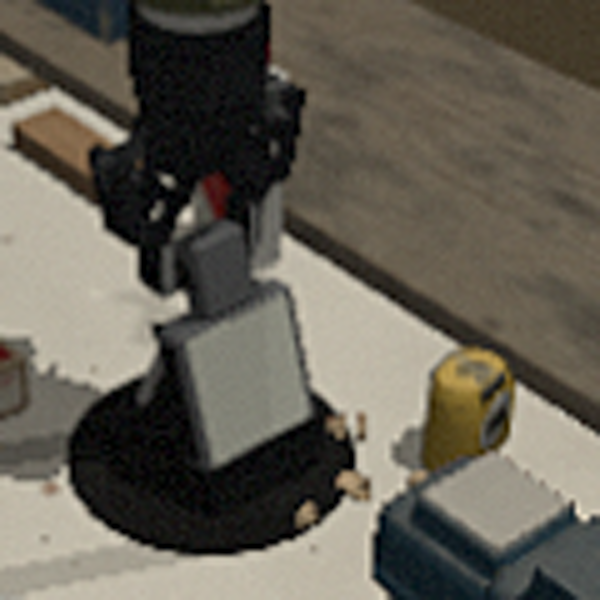

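The lamp stands on the pad, leaning back with its light (crop 245,375) facing the vice. The foot lies behind it at the left. I ease off, release, lift and check.

apply_moves(angular=[[0,0,0],[0,0,0],[0,0,0],[0,0,0],[0,0,0],[0,0,0],[0,0,0],[0,0,0],[0,0,0],[0,0,0],[0,0,0],[0,0,0],[0,0,0],[0,0,0],[0,0,0]], travel=[[0,0,0.04],[0,0,0],[0,0,0],[0,0,0],[0,0,0],[0,0,0],[0,0,0.3],[0,0,0.5],[0,0,1],[0,0,1],[0,0.8,1],[0,1,0.5],[-0.5,1,0],[-0.5,1,0],[0,0,0]], jaw=[0.5,0.5,0.7,0.85,1,1,1,1,1,1,1,1,1,1,1])

```text
time: 21.58
tool_pos: [434.7, 0.9, 300.7]
tcp_rot: [179.9, -0.0, 90.3]
ft_force: [-0.0, 0.1, 0.7]
finger_gap: 85.5
grip_force: 0.0
```

```bash
python3 - <<'E'
from bench import r
from h import *
for n in("scene","top"):
    s=r.snapshot(n); np.savez(f"pics/{n}7.npz",**s)
s=load("pics/scene7.npz");t=load("pics/top7.npz")
cv2.imwrite("pics/c7.png",np.hstack([cv2.resize(s["color"][150:250,225:325,::-1],(400,400),interpolation=cv2.INTER_CUBIC),cv2.resize(t["color"][150:250,220:320,::-1],(400,400),interpolation=cv2.INTER_CUBIC)]))
n=np.array([0,1.,0]);up=np.array([0,0,1.]);A=np.radians(20);X=np.sin(A)*n+np.cos(A)*up;Z=np.cos(A)*n-np.sin(A)*up;Y=np.array([1.,0,0])
b=np.array([477,-205,4.])
for q,(c,o) in {"s":(s,(225,150)),"t":(t,(220,150))}.items():
    f=lambda x,z,y=0:((proj(c,[b+X*(x+82.5)+Z*(z-14)+Y*y])-o)*4).round(0).tolist()[0]
    print(q,"light corners",f(-82.5,0,-42),f(-82.5,0,42),"foot",f(-45.2,99.2,-27),f(-45.2,99.2,27),"knobs",f(62,16,-28),f(62,16,28),"neck",f(82.5,12))
E
```

```text
s light corners [149.0, 335.0] [234.0, 287.0] foot [77.0, 254.0] [131.0, 227.0] knobs [106.0, 143.0] [167.0, 115.0] neck [134.0, 103.0]
t light corners [269.0, 277.0] [263.0, 168.0] foot [127.0, 263.0] [124.0, 193.0] knobs [184.0, 232.0] [181.0, 153.0] neck [178.0, 186.0]
```

View pics/c7.png

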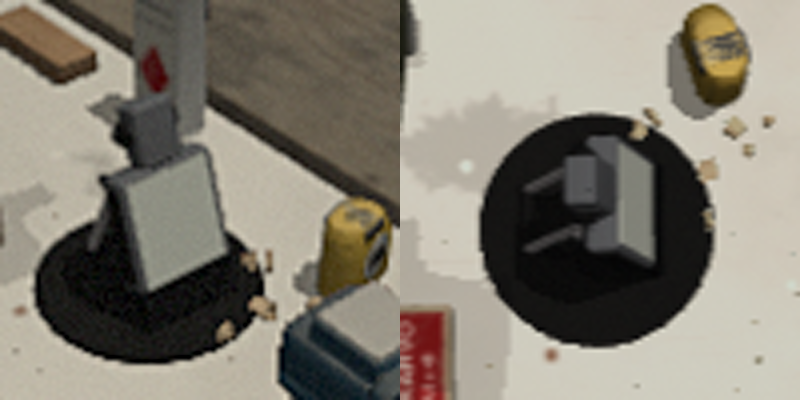

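Released, the lamp stands alone: in the top view its light edge is at (655,165)–(658,270) and the stand's feet at about (525,190) and (525,250). All of it is well inside the pad, and the tape and carton haven't moved. I'll do one numeric check of the kickstand angle from the earlier pictures.

```bash
python3 - <<'E'
from h import *
s=load("pics/scene3.npz");o=np.array([165,140]);g=s["color"].max(2)
n=np.array([-.9926,.122,0]);Y=np.array([-.122,-.9926,0]);b=np.array([541.6,129.2,0])
P=lambda x,y,z:(proj(s,[b+n*(x+82.5)+Y*y+[0,0,z]])[0]).round(1)
print("pred chin corner R",P(-82.5,-42,0),P(-82.5,-42,14),"L",P(-82.5,42,0),P(-82.5,42,14))
for th in(.65,.7,.75): print(th,[P(28-100*np.cos(th),y,31+100*np.sin(th)) for y in(-27,0,27)])
d=(g<55).astype(np.uint8)
k=np.zeros_like(d);k[147:163,206:224]=d[147:163,206:224]
nn,l,st,ce=cv2.connectedComponentsWithStats(k);print("foot blobs",st[1:].tolist(),ce[1:].round(1).tolist())
k=np.zeros_like(d);q=(g<90).astype(np.uint8);k[160:190,195:235]=q[160:190,195:235]
ys,xs=np.nonzero(k);i=xs>=xs.max()-1;print("chin right",xs.max(),ys[i].min(),ys[i].max())
ys2=[(x,ys[xs==x].min()) for x in range(214,230,2)];print(ys2)
E
```

```text
pred chin corner R [219.8 169. ] [219.5 165.9] L [230.2 179.3] [230.  176.1]
0.65 [array([212.2, 151.7]), array([215.6, 154.8]), array([219., 158.])]
0.7 [array([211.4, 150.9]), array([214.7, 154.1]), array([218.1, 157.3])]
0.75 [array([210.4, 150.3]), array([213.8, 153.4]), array([217.2, 156.6])]
foot blobs [[209, 150, 9, 8, 27], [206, 154, 1, 1, 1], [223, 156, 1, 4, 4]] [[213.3, 153.2], [206.0, 154.0], [223.0, 157.5]]
chin right 234 163 167
[(214, np.int64(168)), (216, np.int64(168)), (218, np.int64(167)), (220, np.int64(168)), (222, np.int64(170)), (224, np.int64(160)), (226, np.int64(160)), (228, np.int64(160))]
```

The foot's measured centre, (213.3,153.2), matches the 0.75 rad prediction of (213.8,153.4), so the stand is fully out.

```bash
python3 -c "
from bench import r
print(r.hand_in())"
```

```text
the job is handed in; nothing more can be done
None
```

I handed the job in at about 21.7 s: the offcut lies flat on the bare bench, the kickstand is fully out, and the lamp stands on the pad, leaning back on its stand with its light facing the vice; the thinner can, carton and tape measure were not touched.

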